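# Set a knitting machine's tension dial by clicks and run the carriage across

### The arm

A 6-joint arm with a two-finger parallel gripper is mounted at the origin on the work surface; the furniture and walls round the work are solid. World frame = base frame: x ahead of the robot, y to its left, z up, the work surface at z = 0. Lengths are in m, angles in rad, forces in N, time in s.
With the tool pointing down it reaches from about 0.35 to 0.85 m from the base axis. Payload 8.1 kg.
Tool frame: the origin (TCP) lies at the centre of the arm's flange, where the gripper is bolted on; the fingertips stand 186 mm ahead of it and the grasp point (between the pads) lies 167 mm ahead of it; z points along the fingers, y is the line along which they close (so a half turn about z gives the same grasp; the last joint's range is limited). The gripper opens to 93 mm and grips with 3 to 60 N. Pads are 15 mm wide; open, the fingers measure 128 mm over their backs; the gripper's body (75 mm by 188 mm) begins 65 mm behind the grasp point.
Start: joints at [-1.237, 0.13, 1.488, -0, 1.523, -0.085], TCP at [0.244, -0.548, 0.405] pointing down, gripper open.
Joint ranges: [-2.96, 2.96], [-0.89, 2.26], [0.02, 2.5], [-1.34, 4.48], [0, 2.73], [-2.66, 2.66]. Speed limits (rad/s): [2.39, 2.39, 2.79, 3.14, 3.14, 3.14].

### API

Orientations are given as a rotation vector (axis times angle).
In Python, from plant import robot gives the robot as it stands.
- The arm moves only by the tool apply_moves, never from a script. Its argument "series" is a list of rows, each a list of 2 entries, a list of its own where there are three numbers: the shift along the tool's x, y, z in mm, then the turn, a rotation vector about the tool's x, y, z in rad. A call has 1 to 12 rows; each row shifts and turns the commanded pose from where the row before left it, along the tool's axes as they then stand; what a row does not reach is not made up. A row lasts 1/12 s, in which the tool goes at most 41.7 mm and 7.16 degrees, less where a joint would pass 70% of its speed; a pose out of reach is approached as far as the arm can. A call is refused whole if a number of a shift passes 41.7 or a number of a turn 0.125, either way. A call with a gripper value outside its range is refused whole. "claw" is the opening, from 0 (shut) to 1 (fully open), set as the call begins (left out, the last holds). The fingers move at their own pace and stop on an object; "newtons" is the grip in N (left out, the last holds). Time passes only in rows, so rows that do not move let the fingers close. It gives the time, the measured TCP pose, the force, the opening and the grip force at its end, in the units of the state.
- robot.read_state(): the state, without advancing time (a new reading comes with each control period).
- robot.read_camera(name): name is "scene" or "top" or "wrist"; returns (picture, depth): 400x640x3 uint8, blue, green, red; 400x640 float32, m along the optical axis (not along the pixel's ray), 0 where there is no reading.
- robot.calibration(name): a dict with "fx", "fy", "cx", "cy" (pixels), "D" ([k1, k2, p1, p2, k3] as OpenCV has them; the pictures are not rectified), "extrinsics" (4x4, takes a point from world to camera coordinates). Camera axes: x right, y down, z forward; pixel columns grow to the right and rows downward; lengths in m; the calibration is good to about 2 mm. A picture is of the moment at which its call begins: read the wrist's pose just before it. calibration takes no time and is no camera call; for the wrist camera it gives the pose at the moment of the call.
- robot.close_job(): hands the job in; it is judged then, once.
The state is a dict: "t": time; "q": joint angles; "dq": joint speeds; "joint_torque": joint torques, N m; "tool_pos": TCP position; "orientation": TCP orientation; "force": force on the tool from outside, world axes, zero at the start; "wrist_torque": the same for the moment, N m; "opening": finger opening in m; "gripper_force": force on a finger pad.
Only numpy, scipy, OpenCV 4.12 (cv2) and the standard library are available. Lean on these libraries where they do the work, as an engineer would, in place of code of your own. Each camera call takes 0.05 s, during which the arm holds its last target. There are 200 camera calls.

### The job

Set the knitting machine up for a dry test row. While its carriage is still parked at the right-hand end of the bed, turn the tension dial on top of it to 6 on its scale of 0 to 10 (no figures are printed: every mark is one click, counted clockwise from the red mark, which is 0); then press the red carriage stop right down and slide the carriage across all the needles, fully home against the left-hand end. Leave the mug, the blue tin and the light grey pen pot as they stand.

Things in the scene. Friction and masses are not known exactly. Their poses are not given: they have to be found in the camera images.
- knit_bed: Tabletop knitting machine, fixed to the worktop: cream bed 150 mm deep and 470 mm long with a row of steel needles, flat top 34 mm above the worktop. Origin: centre of its underside. Own x points to its rear (away from the robot), own y along the bed to its left-hand end, z up.
- carriage (a joint): Slide of the sage-green carriage along the bed's own y (m): 0 = parked at the right-hand end, 0.33 = home against the left-hand end. The carriage is 142 mm deep, 120 mm wide along the bed, its box 37 to 71 mm above the worktop. Stiff: takes about 4 N to slide, stays where left. While the red stop is up the carriage can move only 3 mm.
- carriage_right_face (a point): Centre of the carriage's flat right-hand end face (the one to push on to send it left): 55 mm above the worktop, face 32 mm high. Moves with the carriage. The bed ends 10 mm to the right of the parked face; a rubber end stop (44 mm above the worktop) stands only at its rear corner. A dark bow handle (12 mm bar, top 109 mm above the worktop) stands on the carriage, 60 mm behind its centre line.
- tension_dial (a joint): Dial on top of the carriage (rad), growing clockwise seen from above. Click positions 0 to 10, 24 degrees (0.4189 rad) apart: position n is n x 0.4189; end stops. It springs into the nearest position by itself and, pushed past half-way, jumps on to the next; only within 3 degrees of half-way may friction hold it there (also at the start). A click takes 0.17 N m (5 to 8 N on the bar's end).
- dial_bar (a point): Centre of the dial's cream finger bar, on the dial's axis, 88 mm above the worktop. The bar is 66 mm long, 10 mm thick and 18 mm high (80 to 98 mm above the worktop) and spans a dark disc 72 mm across whose face is 80 mm above the worktop. The axis lies 12 mm in front of the carriage's middle.
- dial_pointer (a point): Pointer end of the finger bar (the end with a red line on it), 33 mm from the axis, at the bar's mid-height; it turns with the dial. At 0 it points 120 degrees anticlockwise of the bed's own x (front left), at 5 straight to the rear (own x), at 10 front right. Scale marks round the disc: red at 0, longer at 5 and 10.
- carriage_stop (a joint): Travel of the red press-down stop that holds the parked carriage (m): 0 = up, blocking; 0.0185 = right down, level with the bed, so that the carriage passes over it. The carriage clears it from 0.0165 on. It has no spring: friction of about 3.5 N, it stays where it is left.
- stop_pad (a point): Middle of the top of the red stop's thumb pad, a plate 26 mm (bed's x) by 30 mm (bed's y) just in front of the bed, to the left of the parked carriage; 53 mm above the worktop when up, 34.5 mm when down. Its tongue reaches back over the bed in front of the carriage's left face. Press straight down.
- pen_pot: Light grey pot of pens standing alone at the right, 85 mm across, 147 mm tall with its pens; origin: centre of its underside. Leave alone.
- mug: Black and white mug with a handle, 82 x 114 mm, 97 mm tall; origin: centre of its underside. Leave alone.
- pin_tin: Blue hinged pin tin, shut, 62 x 89 x 22 mm; origin: centre of its underside. Leave alone.

How it is judged:
On the way:
1. the dial stands at 6 while the carriage is still parked at the right-hand end (value of joint tension_dial between 2.41 and 2.62 rad and value of joint carriage below 0.008 m), for 0.3 s.
At the end, for the whole second after the job is handed in: The dial rests in click position 6 (within 0.1 rad), the carriage is at the left-hand end (within 8 mm of it) and at rest, and the stop is still pressed down (value of joint tension_dial between 2.41 and 2.62 rad and value of joint carriage above 0.322 m and velocity of joint carriage below 0.01 m/s and value of joint carriage_stop above 0.0155 m); the robot touches nothing.
It fails at once if the pen pot, the mug or the blue tin is shoved more than 25 mm or knocked over (distance of any of pen_pot, mug, pin_tin from where it was at the start of the episode above 0.025 m or angle between any of pen_pot, mug, pin_tin's own z axis and vertical above 0.35 rad).
It also fails if it takes over 61 s, if anything falls off the work surface, if the arm or the gripper's body presses on something with over 40 N, if the wrist force passes 120 N, or if a joint passes its speed limit or range.

## Working session

There is one attempt and no reset: what is moved stays moved. The work goes in short steps, Python scripts to look and compute and a tool call to move; the robot and the scene stay as the last step left them, time stands still between calls to the robot, and variables do not carry over. Pictures are saved under pics/ and viewed, at most 10 in all, crops included, and the job is handed in when it is done.

Besides the shell and the picture viewer there is one more tool, called as name([rows], argument=value, ...), one row to a line, values as JSON. apply_moves: Moves the arm, as the interface text tells. Its arguments: {"type":"object","properties":{"series":{"type":"array"},"claw":{"type":"number"},"newtons":{"type":"number"}},"required":["series"]}

```bash
mkdir -p pics; ls; cat > h.py <<'E'
import numpy as np,cv2
from plant import robot
def grab(n,f):
    c=robot.calibration(n); p,d=robot.read_camera(n); cv2.imwrite('pics/'+f+'.png',p); np.savez('pics/'+f,p=p,d=d,E=c["extrinsics"],K=[c[k] for k in("fx","fy","cx","cy")],D=c["D"])
def world(f,uv,z=None):
    s=np.load('pics/'+f+'.npz'); fx,fy,cx,cy=s['K']; E=s['E']; K=np.array([[fx,0,cx],[0,fy,cy],[0,0,1.]])
    out=[]
    for u,v in uv:
        n=cv2.undistortPoints(np.array([[[u,v]]],float),K,s['D'])[0,0]; r=np.array([n[0],n[1],1])
        R=E[:3,:3];t=E[:3,3]; o=-R.T@t; w=R.T@r
        dd=np.median(s['d'][int(v)-1:int(v)+2,int(u)-1:int(u)+2]) if z is None else (z-o[2])/w[2]
        out.append(o+w*dd)
    return np.array(out)
E
python3 - <<'E'
from h import *
grab('top','t0');grab('scene','s0')
s=robot.read_state();print(s)
E
```

```text
pics
{'t': 0.1, 'q': array([-1.23739722e+00,  1.31115024e-01,  1.48917502e+00, -5.04469175e-06,
        1.52299001e+00, -8.54269834e-02]), 'dq': array([ 0.00237434, -0.00069791, -0.00064753, -0.00125577,  0.00147072,
        0.0007738 ]), 'joint_torque': array([ 1.24091392e-03, -5.61341965e+01, -4.93093729e+01,  7.70729897e-02,
        2.91472737e-02, -3.53544215e-05]), 'tool_pos': array([ 0.24395106, -0.54794562,  0.40377198]), 'orientation': array([-3.07132125e+00, -6.52744928e-01,  3.35466828e-04]), 'force': array([0.18075832, 0.31001533, 0.26301334]), 'wrist_torque': array([0.02699856, 0.02264919, 0.02467612]), 'gripper_force': 0.0, 'opening': 0.09308875707438169}
```

View pics/t0.png

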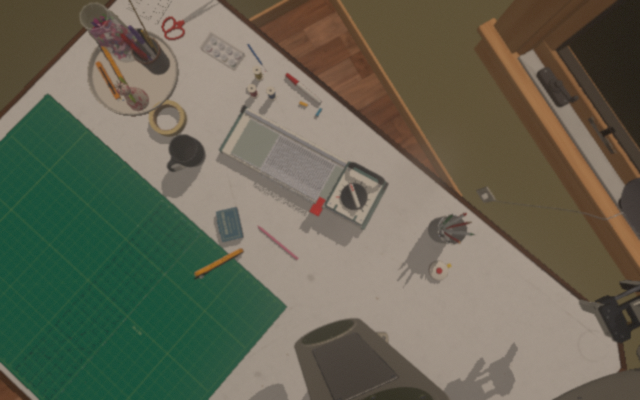

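View pics/s0.png

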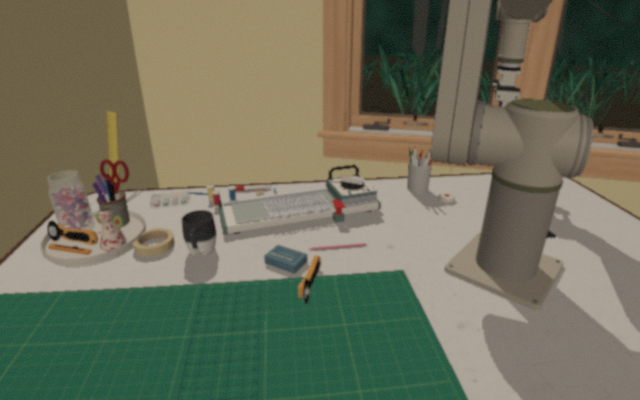

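The top picture shows the dial near (354,195), the red stop near (317,206), the bed running from about (235,130) to (375,200), the pot at (448,230), the mug at (186,152) and the tin at (229,225). Next I'll enlarge the carriage area and measure it.

```bash
python3 - <<'E'
from h import *
p=cv2.imread('pics/t0.png')[150:240,280:400]; cv2.imwrite('pics/t0c.png',cv2.resize(p,None,fx=6,fy=6,interpolation=cv2.INTER_CUBIC))
np.set_printoptions(precision=3,suppress=True)
print(world('t0',[(354,195),(317,206),(354,185),(448,230),(186,152),(229,225),(300,260)]))
print(world('t0',[(354,195)],.088),world('t0',[(317,206)],.053))
E
```

```text
[[ 0.484 -0.014  0.097]
 [ 0.459  0.084  0.053]
 [ 0.512 -0.016  0.081]
 [ 0.391 -0.279  0.037]
 [ 0.622  0.464  0.008]
 [ 0.409  0.332  0.024]
 [ 0.309  0.134  0.001]]
[[ 0.485 -0.014  0.088]] [[0.459 0.084 0.053]]
```

View pics/t0c.png

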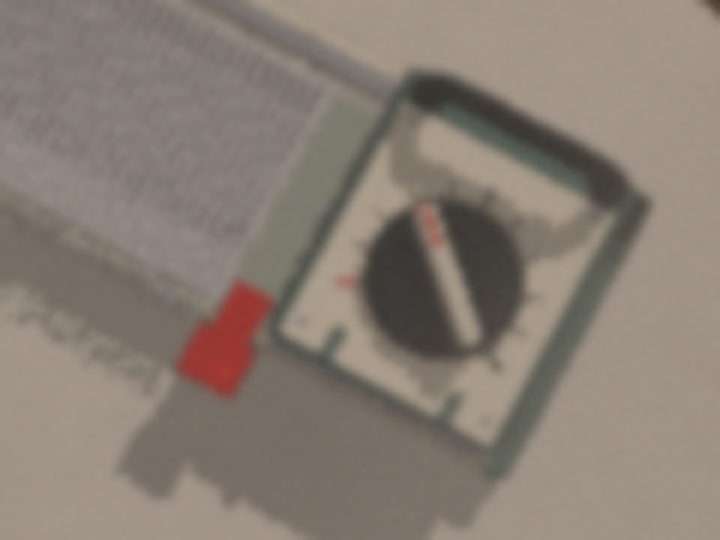

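```bash
python3 - <<'E'
from h import *
np.set_printoptions(precision=4,suppress=True)
o=lambda x,y:(280+(x+.5)/6-.5,150+(y+.5)/6-.5)
P=world('t0',[o(425,205),o(473,345)],.098)
Q=world('t0',[o(280,330),o(490,450),o(275,325),o(405,90)],.071)
disc=world('t0',[o(444,280)],.08)
print('bar',P,P.mean(0),'disc',disc)
a=lambda d:np.degrees(np.arctan2(d[1],d[0]))
print('Q',Q); ya=a(Q[0]-Q[1])-90; yb=a(Q[3]-Q[2]); print('yaw',ya,yb)
pa=a(P[0]-P[1]); print('pointer',pa,[(120-(pa-y))/24 for y in(ya,yb)])
print('pad',world('t0',[o(212,357)],.053))
from scipy.spatial.transform import Rotation as R
print(R.from_rotvec(robot.read_state()['orientation']).as_matrix())
# bed yaw from long edge in depth: red mark
r=world('t0',[o(347,282)],.074);print('red mark ang',a((r-disc)[0]))
E
```

```text
bar [[ 0.5134 -0.0045  0.098 ]
 [ 0.4515 -0.0246  0.098 ]] [ 0.4825 -0.0145  0.098 ] disc [[ 0.4821 -0.0141  0.08  ]]
Q [[ 0.4608  0.0591  0.071 ]
 [ 0.4064 -0.0344  0.071 ]
 [ 0.4631  0.0614  0.071 ]
 [ 0.5701  0.0014  0.071 ]]
yaw -30.199757905164297 -29.29498348872511
pointer 17.96703360478283 [np.float64(2.993050353752203), np.float64(3.0307492877705027)]
pad [[0.4501 0.0899 0.053 ]]
[[ 0.9136  0.4067 -0.0006]
 [ 0.4067 -0.9136  0.0016]
 [ 0.0001 -0.0017 -1.    ]]
red mark ang 90.01267038293514
```

The bed's yaw is about -30° and the dial stands at 3, with its axis near (0.482,-0.014). The stop pad is near (0.450,0.090). All of this fits the given sizes, so I'll approach.

apply_moves([
  [[0,0,0],[0,0,0.105]],
  [[26,-29,0],[0,0,0]],
  [[26,-29,0],[0,0,0]],
  [[26,-29,0],[0,0,0]],
  [[26,-29,0],[0,0,0]],
  [[26,-29,0],[0,0,0]],
  [[26,-29,0],[0,0,0]],
  [[26,-29,0],[0,0,0]],
  [[26,-29,0],[0,0,0]],
  [[26,-29,0],[0,0,0]],
  [[26,-29,0],[0,0,0]],
  [[26,-29,0],[0,0,0]],
], claw=0.5)

```text
t: 1.1
tool_pos: [0.4177, -0.1545, 0.4045]
orientation: [-3.103, -0.491, 0.0]
force: [0.9, -1.0, 0.4]
opening: 0.0464
gripper_force: 0.0
```

apply_moves([
  [[26,-29,0],[0,0,0]],
  [[26,-29,0],[0,0,0]],
  [[26,-29,0],[0,0,0]],
  [[26,-28,0],[0,0,0]],
  [[0,0,25],[0,0,0]],
  [[0,0,25],[0,0,0]],
  [[0,0,0],[0,0,0]],
  [[0,0,0],[0,0,0]],
])

```text
t: 1.77
tool_pos: [0.4802, -0.0147, 0.3532]
orientation: [-3.102, -0.491, 0.007]
force: [-0.3, -0.1, 0.5]
opening: 0.0463
gripper_force: 0.0
```

```bash
python3 - <<'E'
from h import *
s=robot.read_state();grab('wrist','w1');print(s['t'],s['tool_pos'],s['orientation'],s['q'])
E
```

```text
1.7667 [ 0.48024248 -0.01473253  0.35323147] [-3.10173428 -0.49119989  0.00650203] [-1.37411086e-01 -1.66044599e-01  1.87557364e+00 -5.53638329e-05
  1.43637414e+00  1.11927538e+00]
```

View pics/w1.png

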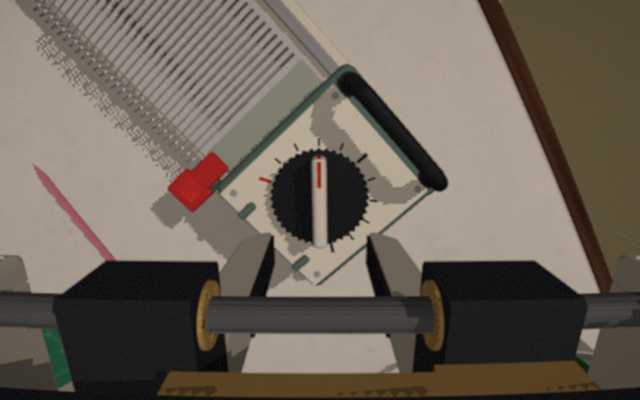

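The wrist view shows the bar upright from (319,157) to (320,245), so it is aligned with tool x. The pointer is at the third click from the red mark at (265,180), and the stop pad is near (190,195).

```bash
python3 - <<'E'
from h import *
np.set_printoptions(precision=4,suppress=True)
P=world('w1',[(319,157),(320,245)],.098);print(P,P.mean(0),np.degrees(np.arctan2(*(P[0]-P[1])[[1,0]])))
print('disc',world('w1',[(319.5,198)],.08),'pad',world('w1',[(190,194)],.053),world('w1',[(190,194)]))
# pad by colour, and carriage corners/handle
s=np.load('pics/w1.npz');p=s['p'].astype(int);m=((p[...,2]>130)&(p[...,1]<60)&(p[...,0]<60)).astype('u1');n,l,st,c=cv2.connectedComponentsWithStats(m);i=1+st[1:,4].argmax();print(c[i],st[i]);print(cv2.boxPoints(cv2.minAreaRect(np.argwhere(l==i)[:,::-1].astype('f'))))
c=world('w1',[(344,72),(438,185),(318,283),(217,183)],.071);print(c)
E
```

```text
[[ 0.5134 -0.0033  0.098 ]
 [ 0.4534 -0.0235  0.098 ]] [ 0.4834 -0.0134  0.098 ] 18.612114930989463
disc [[ 0.4817 -0.0139  0.08  ]] pad [[0.4448 0.0866 0.053 ]] [[0.4447 0.0866 0.0529]]
[197.348  181.4499] [ 168  153   60   58 1618]
[[167.  188. ]
 [207.5 147.5]
 [231.5 171.5]
 [191.  212. ]]
[[ 0.5722 -0.0026  0.071 ]
 [ 0.5172 -0.0976  0.071 ]
 [ 0.4097 -0.0359  0.071 ]
 [ 0.4664  0.0634  0.071 ]]
```

apply_moves([
  [[2,0,25],[0,0,0]],
  [[0,0,25],[0,0,0]],
  [[0,0,20],[0,0,0]],
  [[0,0,13],[0,0,0]],
  [[0,0,0],[0,0,0]],
  [[0,0,0],[0,0,0]],
])

```text
t: 2.32
tool_pos: [0.4833, -0.0149, 0.273]
orientation: [3.103, 0.489, 0.001]
force: [-1.1, 0.4, -0.1]
opening: 0.0464
gripper_force: 0.0
```

apply_moves([
  [[0,0,0],[0,0,0]],
  [[0,0,0],[0,0,0]],
  [[0,0,0],[0,0,0]],
  [[0,0,0],[0,0,0]],
  [[0,0,0],[0,0,0]],
  [[0,0,0],[0,0,0]],
], claw=0, newtons=40)

```text
t: 2.82
tool_pos: [0.4829, -0.014, 0.2721]
orientation: [-3.102, -0.491, -0.001]
force: [-4.2, 15.3, 7.1]
opening: 0.0114
gripper_force: 8.5
```

apply_moves([
  [[0,-1,0],[0,0,0]],
  [[0,0,0],[0,0,0]],
  [[0,0,0],[0,0,0]],
])

```text
t: 3.07
tool_pos: [0.4827, -0.013, 0.2721]
orientation: [-3.102, -0.491, -0.001]
force: [-1.9, 4.0, 5.1]
opening: 0.0097
gripper_force: 40.0
```

apply_moves([
  [[0,0,0],[0,0,0.105]],
  [[0,0,0],[0,0,0.105]],
  [[0,0,0],[0,0,0.105]],
  [[0,0,0],[0,0,0.105]],
  [[0,0,0],[0,0,0.105]],
  [[0,0,0],[0,0,0.105]],
  [[0,0,0],[0,0,0.105]],
  [[0,0,0],[0,0,0.105]],
  [[0,0,0],[0,0,0.105]],
  [[0,0,0],[0,0,0.105]],
  [[0,0,0],[0,0,0.105]],
  [[0,0,0],[0,0,0.105]],
])

```text
t: 4.07
tool_pos: [0.4824, -0.014, 0.2721]
orientation: [2.791, -1.438, -0.0]
force: [-4.8, -2.2, 7.3]
opening: 0.0096
gripper_force: 40.0
```

apply_moves([
  [[0,0,0],[0,0,0]],
  [[0,0,0],[0,0,0]],
  [[0,0,0],[0,0,0]],
])

```text
t: 4.32
tool_pos: [0.4825, -0.014, 0.2721]
orientation: [2.795, -1.431, 0.0]
force: [-4.2, -1.8, 6.4]
opening: 0.0098
gripper_force: 40.0
```

```bash
python3 - <<'E'
from h import *
from scipy.spatial.transform import Rotation as R
s=robot.read_state();m=R.from_rotvec(s['orientation']).as_matrix();print(s['q'],np.degrees(np.arctan2(m[1,0],m[0,0])),s['wrist_torque'])
E
```

```text
[-1.34588204e-01 -8.23474696e-02  1.95338683e+00 -1.63556404e-03
  1.27108874e+00  2.38295183e+00] -54.216695458027296 [-0.2895926   0.80607967  0.03721017]
```

The tool turned the full 72° to -54.2°, so I'll release, lift and check.

apply_moves([
  [[0,0,0],[0,0,0]],
  [[0,0,0],[0,0,0]],
  [[0,0,0],[0,0,0]],
  [[0,0,0],[0,0,0]],
  [[0,0,-20],[0,0,0]],
  [[0,0,-30],[0,0,0]],
  [[0,0,-30],[0,0,-0.1]],
  [[0,0,0],[0,0,-0.1]],
  [[0,0,0],[0,0,-0.11]],
  [[0,0,0],[0,0,-0.11]],
  [[0,0,0],[0,0,0]],
  [[0,0,0],[0,0,0]],
], claw=0.4)

```text
t: 5.32
tool_pos: [0.4826, -0.0134, 0.3515]
orientation: [3.032, -0.822, -0.0]
force: [-0.0, 0.7, 0.2]
opening: 0.0371
gripper_force: 0.0
```

```bash
python3 - <<'E'
from h import *
s=robot.read_state();grab('wrist','w2');print(s['t'],s['tool_pos'],s['orientation'],s['q'])
E
```

```text
5.3167 [ 0.4825607  -0.01336817  0.35153393] [ 3.03202604e+00 -8.22151507e-01 -3.65198810e-04] [-1.33936611e-01 -1.60461981e-01  1.87375637e+00 -4.73450649e-05
  1.42853893e+00  1.96644405e+00]
```

View pics/w2.png

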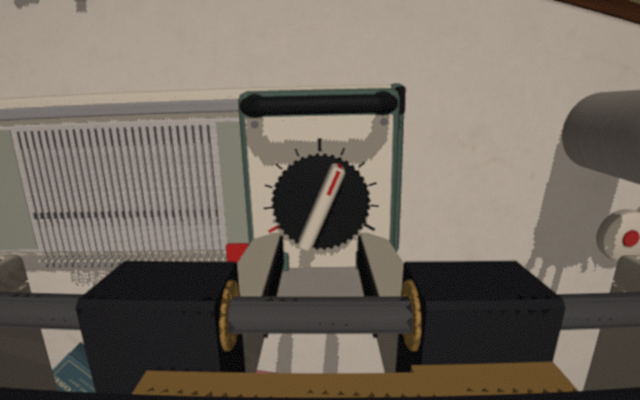

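The dial pointer at (338,170) is on the mark one click clockwise of the long 5 mark at (320,145), so the dial is at 6 and the carriage is still parked. The stop is next.

apply_moves([
  [[-28,-25,0],[0,0,0]],
  [[-28,-25,0],[0,0,0]],
  [[-27,-24,0],[0,0,0]],
  [[0,0,35],[0,0,0]],
  [[0,0,35],[0,0,0]],
  [[0,0,25],[0,0,0]],
  [[0,0,0],[0,0,0]],
  [[0,0,0],[0,0,0]],
], claw=0)

```text
t: 6.03
tool_pos: [0.4472, 0.0923, 0.2557]
orientation: [3.031, -0.82, -0.006]
force: [0.3, -0.6, 0.9]
opening: 0.0002
gripper_force: 0.0
```

apply_moves([
  [[0,0,8],[0,0,0]],
  [[0,0,6],[0,0,0]],
  [[0,0,6],[0,0,0]],
  [[0,0,6],[0,0,0]],
  [[0,0,6],[0,0,0]],
  [[0,0,0],[0,0,0]],
  [[0,0,0],[0,0,0]],
])

```text
t: 6.62
tool_pos: [0.4477, 0.0922, 0.2243]
orientation: [3.033, -0.817, -0.002]
force: [-0.0, -0.7, -0.6]
opening: 0.0005
gripper_force: 0.0
```

apply_moves([
  [[0,0,3],[0,0,0]],
  [[0,0,2],[0,0,0]],
  [[0,0,0],[0,0,0]],
])

```text
t: 6.87
tool_pos: [0.448, 0.0924, 0.2205]
orientation: [3.033, -0.817, -0.001]
force: [-6.5, -1.0, 12.9]
opening: 0.0003
gripper_force: 6.1
```

apply_moves([
  [[0,0,1],[0,0,0]],
  [[0,0,0],[0,0,0]],
])

```text
t: 7.03
tool_pos: [0.448, 0.0925, 0.2202]
orientation: [3.033, -0.817, -0.002]
force: [-11.7, -0.9, 20.9]
opening: 0.0004
gripper_force: 10.7
```

apply_moves([
  [[0,0,-30],[0,0,0]],
  [[0,0,-40],[0,0,0]],
  [[0,0,-40],[0,0,0]],
  [[-20,30,0],[0,0,0]],
  [[0,20,0],[0,0,0]],
  [[0,0,0],[0,0,0]],
  [[0,0,0],[0,0,0]],
])

```text
t: 7.62
tool_pos: [0.4052, 0.0587, 0.3287]
orientation: [-3.033, 0.819, -0.001]
force: [-0.1, -0.6, 0.3]
opening: 0.0004
gripper_force: 0.0
```

```bash
python3 - <<'E'
from h import *
np.set_printoptions(precision=4,suppress=True)
s=robot.read_state();print(s['t'],s['tool_pos'])
for n in('wrist','top'):
    f='p_'+n;grab(n,f);z=np.load(f'pics/{f}.npz');p=z['p'].astype(int)
    m=((p[...,2]>110)&(p[...,1]<.4*p[...,2])&(p[...,0]<.4*p[...,2])).astype('u1');k,l,st,c=cv2.connectedComponentsWithStats(m)
    for i in range(1,k):
        if st[i,4]>40:
            uv=np.argwhere(l==i)[:,::-1]; W=world(f,uv[::max(1,len(uv)//60)]); print(n,c[i],st[i],W.mean(0),np.percentile(W[:,2],[5,50,95]))
E
```

```text
7.6167 [0.4052 0.0587 0.3287]
wrist [378.1429  11.7143] [372   0  13  25  84] [nan nan nan] [nan nan nan]
wrist [258.453 161.482] [ 242  135   36   50 1415] [0.4531 0.0866 0.0337] [0.0332 0.0337 0.0341]
  return _methods._mean(a, axis=axis, dtype=dtype,
  ret = ret.dtype.type(ret / rcount)
```

View pics/p_wrist.png

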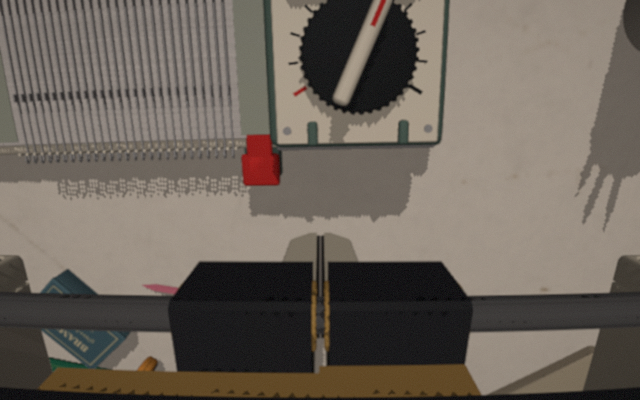

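The red pad at (258,161) measures 0.034 m high, so the stop is fully down. The dial is still on 6. I'll now go round to the right of the carriage.

apply_moves([
  [[26,31,0],[0,0,0]],
  [[26,31,0],[0,0,0]],
  [[26,31,0],[0,0,0]],
  [[27,31,0],[0,0,0]],
  [[0,0,0],[0,0,0]],
  [[0,0,33],[0,0,0]],
  [[0,0,33],[0,0,0]],
  [[0,0,32],[0,0,0]],
  [[0,0,0],[0,0,0]],
])

```text
t: 8.47
tool_pos: [0.4312, -0.0993, 0.2238]
orientation: [-3.032, 0.817, 0.018]
force: [-1.6, -0.2, -1.0]
opening: 0.0005
gripper_force: 0.0
```

apply_moves([
  [[0,-10,0],[0,0,0]],
  [[0,-8,0],[0,0,0]],
  [[0,-8,0],[0,0,0]],
  [[0,-8,0],[0,0,0]],
  [[0,0,0],[0,0,0]],
])

```text
t: 8.88
tool_pos: [0.4528, -0.0702, 0.2326]
orientation: [-3.034, 0.815, -0.005]
force: [0.3, -1.0, 0.5]
opening: 0.0005
gripper_force: 0.0
```

apply_moves([
  [[0,-15,0],[0,0,0]],
  [[0,-20,0],[0,0,0]],
  [[0,-20,0],[0,0,0]],
  [[0,-20,0],[0,0,0]],
  [[0,-20,0],[0,0,0]],
  [[0,-20,0],[0,0,0]],
  [[0,-20,0],[0,0,0]],
  [[0,-20,0],[0,0,0]],
  [[0,-20,0],[0,0,0]],
  [[0,-20,0],[0,0,0]],
  [[0,-20,0],[0,0,0]],
  [[0,-15,0],[0,0,0]],
])

```text
t: 9.88
tool_pos: [0.5668, 0.129, 0.2312]
orientation: [3.034, -0.816, -0.002]
force: [-5.0, -3.2, 2.1]
opening: 0.0005
gripper_force: 2.6
```

apply_moves([
  [[0,-15,0],[0,0,0]],
  [[0,-15,0],[0,0,0]],
  [[0,-15,0],[0,0,0]],
  [[0,-12,0],[0,0,0]],
  [[0,-8,0],[0,0,0]],
  [[0,-5,0],[0,0,0]],
  [[0,-4,0],[0,0,0]],
  [[0,0,0],[0,0,0]],
])

```text
t: 10.55
tool_pos: [0.604, 0.1921, 0.2311]
orientation: [-3.033, 0.816, -0.0]
force: [-0.5, -0.2, 0.2]
opening: 0.0005
gripper_force: 0.1
```

apply_moves([
  [[0,-3,0],[0,0,0]],
  [[0,-3,0],[0,0,0]],
  [[0,-2,0],[0,0,0]],
  [[0,0,0],[0,0,0]],
])

```text
t: 10.88
tool_pos: [0.608, 0.1984, 0.231]
orientation: [-3.033, 0.817, -0.0]
force: [-2.8, -1.1, 1.5]
opening: 0.0007
gripper_force: 1.0
```

apply_moves([
  [[0,-3,0],[0,0,0]],
  [[0,-2,0],[0,0,0]],
  [[0,-2,0],[0,0,0]],
  [[0,0,0],[0,0,0]],
])

```text
t: 11.22
tool_pos: [0.6116, 0.2046, 0.2309]
orientation: [-3.033, 0.817, -0.001]
force: [-2.9, -2.0, 1.9]
opening: 0.0006
gripper_force: 1.2
```

apply_moves([
  [[0,-2,0],[0,0,0]],
  [[0,-2,0],[0,0,0]],
  [[0,0,0],[0,0,0]],
])

```text
t: 11.47
tool_pos: [0.6128, 0.2062, 0.2308]
orientation: [3.029, -0.816, -0.004]
force: [-12.0, -12.5, 11.5]
opening: 0.0006
gripper_force: 9.1
```

The force jumped to about 17 N at the expected travel, so the carriage is against the left end. I'll back off, lift and verify.

apply_moves([
  [[0,10,0],[0,0,0]],
  [[0,25,0],[0,0,0]],
  [[0,30,0],[0,0,0]],
  [[0,0,-30],[0,0,0]],
  [[0,0,-40],[0,0,0]],
  [[0,0,-40],[0,0,0]],
  [[-10,35,-20],[0,0,0]],
  [[-10,35,0],[0,0,0]],
  [[-10,35,0],[0,0,0]],
  [[0,35,0],[0,0,0]],
  [[0,35,0],[0,0,0]],
  [[0,0,0],[0,0,0]],
])

```text
t: 12.47
tool_pos: [0.4651, 0.0119, 0.361]
orientation: [3.031, -0.821, 0.003]
force: [-0.1, -0.7, 0.0]
opening: 0.0005
gripper_force: 0.0
```

```bash
python3 - <<'E'
from h import *
s=robot.read_state();print(s['t'],s['tool_pos'],s['force'])
grab('top','t3');p=cv2.imread('pics/t3.png')[90:250,170:410];cv2.imwrite('pics/t3c.png',cv2.resize(p,None,fx=3.3,fy=3.3,interpolation=cv2.INTER_CUBIC))
E
```

```text
12.4667 [0.46507578 0.01188042 0.36096999] [-0.1267423  -0.72381223  0.01393167]
```

View pics/t3c.png

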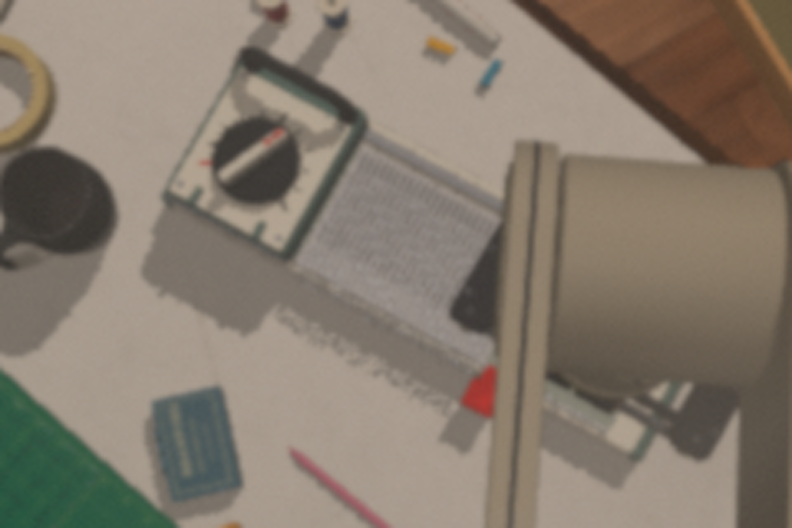

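The crop shows the carriage at the left end, with its disc at (256,160) and pointer at (280,135). The mug and tin have not moved. A quick numeric check, and I hand in if it agrees.

```bash
python3 - <<'E'
from h import *
o=lambda x,y:(170+(x+.5)/3.3-.5,90+(y+.5)/3.3-.5)
d=world('t3',[o(256,160)],.08)[0];P=world('t3',[o(283,131),o(222,186)],.098);v=P[0]-P[1]
pa=np.degrees(np.arctan2(v[1],v[0]));n=(120-(pa+30))/24
tr=np.linalg.norm(d[:2]-[.4823,-.0139]);print('dial',n,'travel',tr)
if abs(n-6)<.3 and abs(tr-.33)<.007: print(robot.close_job())
E
```

```text
dial 5.713649833241234 travel 0.3287555848192013
the job is handed in; nothing more can be done
None
```

The job is handed in: the dial was set to 6 while the carriage was parked, the stop is pressed right down, and the carriage is home at the left end (measured travel 0.329 m). The last rough reading from the top camera put the dial at 5.7 clicks, nearest to 6. The mug and tin look untouched in the last picture; the pen pot was outside that crop and I did not check it at the end.

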